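# Shut the open air cock snugly and bleed the line

### The arm

A 7-joint arm with a two-finger parallel gripper is mounted at the origin on a cart in front of the work surface, level with it; the furniture and walls round the work are solid. World frame = base frame: x ahead of the robot, y to its left, z up, the work surface at z = 0. Lengths are in m, angles in rad, forces in N, time in s.
With the tool pointing down it reaches from about 0.425 to 0.875 m from the base axis. Payload 9.9 kg.
Tool frame: the origin (TCP) lies on the centre line of the jaws, within the pads' length; the fingertips stand 19 mm ahead of it and the grasp point (between the pads) is the TCP; z points along the fingers, y is the direction in which the jaws open and shut (so a half turn about z gives the same grasp; the last joint's range is limited). The gripper opens to 85 mm and grips with 20 to 120 N. Pads are 22 mm wide; open, the fingers measure 114 mm over their backs; the gripper's body (76 mm by 85 mm) begins 54 mm behind the grasp point. The pads swing forward as they close: fully open they stand 13 mm farther back than shut.
Start: joints at [-1.209, 0.576, 0.025, 1.437, -0.015, 1.129, -0.057], TCP at [0.291, 0.609, 0.25] pointing down, gripper open.
Joint ranges: [-2.76, 2.76], [-0.34, 2.15], [-1.52, 1.57], [0.19, 2.46], [-1.09, 4.23], [0.17, 1.99], [-2.82, 2.82]. Speed limits (rad/s): [2.22, 2.22, 3.01, 3.01, 3.14, 3.14, 3.14].

### API

Orientations are given as [roll, pitch, yaw] about the fixed x, y, z axes, in that order (R = Rz(yaw) Ry(pitch) Rx(roll)).
In Python, from plant import env, optics gives the robot as it stands. The module is installed in compiled form; this text tells all that it offers.
- The arm moves only by the shell command python3 -m jog 'ROWS' [FORCE]. ROWS is JSON, a list of rows, each an object of numbers: "x", "y", "z": the shift along the tool's x, y, z in m; "wx", "wy", "wz": the turn, a rotation vector about the tool's x, y, z in rad; "jaw": the opening in per cent of the stroke, from 0 (shut) to 100 (fully open). In form: [{"x": .., "y": .., "z": .., "wx": .., "wy": .., "wz": .., "jaw": ..}, ...]. A call has exactly 8 rows; each row shifts and turns the commanded pose from where the row before left it, along the tool's axes as they then stand; what a row does not reach is not made up. A row lasts 1/8 s, in which the tool goes at most 62.5 mm and 10.7 degrees, less where a joint would pass 70% of its speed; a pose out of reach is approached as far as the arm can. A call with a gripper value outside its range is refused whole. The fingers move at their own pace and stop on an object; FORCE is the grip in N (left out, the last holds). Time passes only in rows, so rows that do not move let the fingers close, or fill a call up. It gives the time, the measured TCP pose, the force and the opening at its end, in the units of the state.
- env.observe(): the state, without advancing time (a new reading comes with each control period).
- optics.read_camera(name): name is "scene" or "side" or "wrist"; returns the picture (384x512x3 uint8, red, green, blue); there is no depth.
- optics.camera_model(name): a dict with "intrinsics" (3x3 intrinsics, pixels), "pose" (4x4, takes a point from camera to world coordinates). Camera axes: x right, y up, looking along -z (the intrinsics and any distortion apply to the point x, -y, -z); pixel columns grow to the right and rows downward; lengths in m; the calibration is good to about 2 mm. A picture is of the moment at which its call begins: read the wrist's pose just before it. camera_model takes no time and is no camera call; for the wrist camera it gives the pose at the moment of the call.
- env.hand_in(): hands the job in, once; it reports no verdict.
The state is a dict: "time": time; "joint_positions": joint angles; "qvel": joint speeds; "tau": joint torques, N m; "tcp_pos": TCP position; "eef_rot": TCP orientation; "wrist_force": force on the tool from outside, world axes, zero at the start; "wrist_torque": the same for the moment, N m; "opening": opening from 0.0 (shut) to 1.0 (fully open).
Only numpy, scipy, OpenCV 4.12 (cv2) and the standard library are available. Lean on these libraries where they do the work, as an engineer would, in place of code of your own. Each camera call takes 0.05 s, during which the arm holds its last target. There are 200 camera calls.

### The job

One of the four cocks on the air manifold has been left open: its bar handle points along its hose tail while the others stand across. Turn that handle clockwise until you feel it meet its seat and nip it up snug, but do not overtighten it, and do not brush the handles beside it. Then, with that cock still shut, push the bleed button at the end of the manifold fully in for a moment and let everything go; leave the tins and other things round about where they are.

Things in the scene. Friction and masses are not known exactly. Their poses are not given: they have to be found in the camera images.
- manifold: Fixed aluminium air manifold, a bar 320 mm long (y), 56 wide on a 92 mm foot plate, top 34 mm above the counter. Origin: centre of its underside; x points away from the hose tails, z up. Four brass cocks stand on it at x = 0, y = 112, 52, -8, -68 mm, in an order that changes; bleed button at y = -132. Before each cock a brass hose tail juts to x = -54, 19 mm up.
- handle_a (a joint): Angle (rad) of the open cock's handle: 0 = bar along its hose tail (manifold x), grows clockwise seen from above (to shut), range 0 to 1.75, starts at 0 to 0.2. Dry friction of 0.12 N m resists it and holds it where left. The seat is met somewhere from 0.9 to 1.4 rad, not known beforehand.
- handle_a_grip (a point): On the turning axis of the open cock's handle, 72 mm above the counter; turns with it, x along the bar, z up. The handle: a black upright bar 38 mm long (x), 13 thick (y), from 16 mm below to 13 mm above this point, on a black disc 32 mm across and 6 thick, whose underside is 50 mm above the counter, on a brass bonnet 42 mm across.
- valve_a: The open cock. Origin on its axis at the manifold's top face, axes as the manifold's. A sprung seat hidden in it adds 2 N m per rad past first touch: a seat load of 0.10 to 0.30 N m on top of the friction is snug (0.05 to 0.15 rad past touch), over 0.35 N m (0.175 rad) is overtightened. Let go, the handle springs back only until the seat load equals the friction.
- telltale (a point): Tip of the open cock's steel telltale pin, 6 mm across, in a brass gland 26.5 mm from the cock's axis on the side away from the hose tail; 49 mm above the counter, 0.5 mm above the gland, while the seat is unloaded. It rises 1.25 mm per 0.1 N m of seat load: 1.25 to 3.75 mm is snug, over 4.4 mm overtightened.
- valve_b: A neighbouring cock, already shut: same bonnet and handle as the open one, its bar 0.95 to 1.35 rad round from its hose tail. Origin: on its axis at the manifold's top face, axes as the manifold's. Its handle and bonnet reach 51 mm above the origin and 21 mm from the axis. Must not be brushed.
- valve_c: Another neighbouring cock like valve_b, already shut.
- valve_d: Another neighbouring cock like valve_b, already shut.
- bleed (a joint): Travel (m) of the bleed button, 0 out, 0.006 fully in; a spring pushes it out, 5 N when fully in. It returns when let go.
- bleed_top (a point): Centre of the top of the bleed button, a steel disc 24 mm across in a dark steel housing, pressed straight down; it moves with the button.
- ink_tin_1: Loose round ink tin with a dark rim, 69 mm across, 53 mm tall, behind the manifold; origin at the centre of its underside. A bystander.
- ink_tin_4: Loose round tin with a cream rim, 53 mm across, 61 mm tall, behind the manifold; origin at the centre of its underside. A bystander.
- tape_roll: Loose roll of tape lying flat, 93 mm across, 24 mm tall, behind the manifold; origin at the centre of its underside. A bystander.
- rub_block: Loose grey rubbing block, 22 x 70 x 22 mm, behind the manifold; origin at the centre of its underside. A bystander.

How it is judged:
By the outcome, as a careful person would: the job done as asked, in the order asked, and still so for the second after the job is handed in, with the robot touching nothing.
It also fails if it takes over 64 s, if anything falls off the work surface, if the arm or the gripper's body presses on something with over 40 N, if the wrist force passes 120 N, or if a joint passes its speed limit or range.

## Working session

There is one attempt and no reset: what is moved stays moved. The work goes in short steps, Python scripts to look and compute and a shell command to move; the robot and the scene stay as the last step left them, time stands still between calls to the robot, and variables do not carry over. Pictures are saved under pics/ and viewed, about 8 in all and at most 12, crops included, and the job is handed in when it is done.

```bash
mkdir -p pics; cat > h.py <<'E'
import numpy as np, cv2
from plant import env, optics
from scipy.spatial.transform import Rotation as R
def shot(n,f):
    m=optics.camera_model(n); im=optics.read_camera(n)
    np.savez('pics/'+f+'.npz',im=im,K=m['intrinsics'],T=m['pose'])
    cv2.imwrite('pics/'+f+'.png',im[:,:,::-1]); return im,m
def load(f):
    d=np.load('pics/'+f+'.npz'); return d['im'],d['K'],d['T']
def ray(K,T,u,v,z):
    d=np.linalg.inv(K)@[u,v,1.]; d=T[:3,:3]@[d[0],-d[1],-d[2]]; o=T[:3,3]
    return o+d*(z-o[2])/d[2]
def proj(K,T,p):
    q=T[:3,:3].T@(np.asarray(p)-T[:3,3]); q=K@[q[0],-q[1],-q[2]]; return q[:2]/q[2]
E
python3 - <<'E'
from h import *
a,ma=shot('scene','s0'); b,mb=shot('side','d0'); c,mc=shot('wrist','w0')
for m in (ma,mb,mc): print({k:(np.round(v,3).tolist() if k in('intrinsics','pose') else v) for k,v in m.items()})
cv2.imwrite('pics/all0.png',cv2.resize(np.hstack([a,b])[:,:,::-1],(800,300)))
s=env.observe(); print({k:np.round(v,3).tolist() for k,v in s.items()})
E
```

```text
{'intrinsics': [[495.102, 0.0, 251.786], [0.0, 495.102, 185.433], [0.0, 0.0, 1.0]], 'pose': [[0.007, 0.794, -0.607, 0.011], [-1.0, 0.01, 0.002, -0.091], [0.008, 0.607, 0.794, 0.869], [0.0, 0.0, 0.0, 1.0]]}
{'intrinsics': [[459.833, 0.0, 253.841], [0.0, 459.833, 197.45], [0.0, 0.0, 1.0]], 'pose': [[-0.983, 0.063, -0.173, 0.454], [-0.184, -0.396, 0.9, 0.809], [-0.012, 0.916, 0.401, 0.478], [0.0, 0.0, 0.0, 1.0]]}
{'intrinsics': [[342.092, 0.0, 255.63], [0.0, 342.092, 190.195], [0.0, 0.0, 1.0]], 'pose': [[0.431, -0.862, -0.267, 0.223], [0.902, 0.412, 0.128, 0.643], [-0.001, -0.296, 0.955, 0.373], [0.0, 0.0, 0.0, 1.0]]}
{'time': 0.15, 'joint_positions': [-1.209, 0.576, 0.025, 1.438, -0.015, 1.129, -0.056], 'qvel': [-0.001, -0.002, 0.001, -0.002, 0.0, 0.001, -0.001], 'tau': [0.003, -76.627, 2.253, -28.618, 0.016, 0.01, -0.0], 'tcp_pos': [0.291, 0.609, 0.25], 'eef_rot': [-3.14, 0.0, 2.696], 'wrist_force': [0.365, 0.791, -0.155], 'wrist_torque': [-0.029, -0.014, 0.011], 'opening': 1.0}
```

View pics/all0.png

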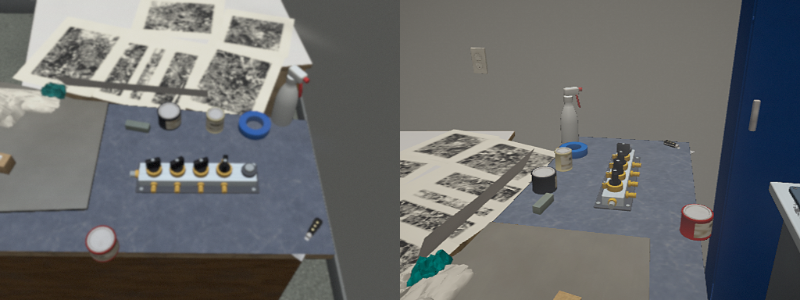

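The scene picture shows the manifold at about (197,175) in the half-scale view. The four cocks are in a row, with the bleed button at the right (-y) end. I'll enlarge both views.

```bash
python3 - <<'E'
from h import *
a,_,_=load('s0'); b,_,_=load('d0')
A=cv2.resize(a[180:260,160:345],(800,346),interpolation=cv2.INTER_CUBIC)
B=cv2.resize(b[170:275,235:325],(214,250),interpolation=cv2.INTER_CUBIC)
o=np.zeros((600,800,3),np.uint8); o[:346]=A; o[350:600,:214]=B
cv2.imwrite('pics/c0.png',o[:,:,::-1])
E
```

```text
(no output)
```

View pics/c0.png

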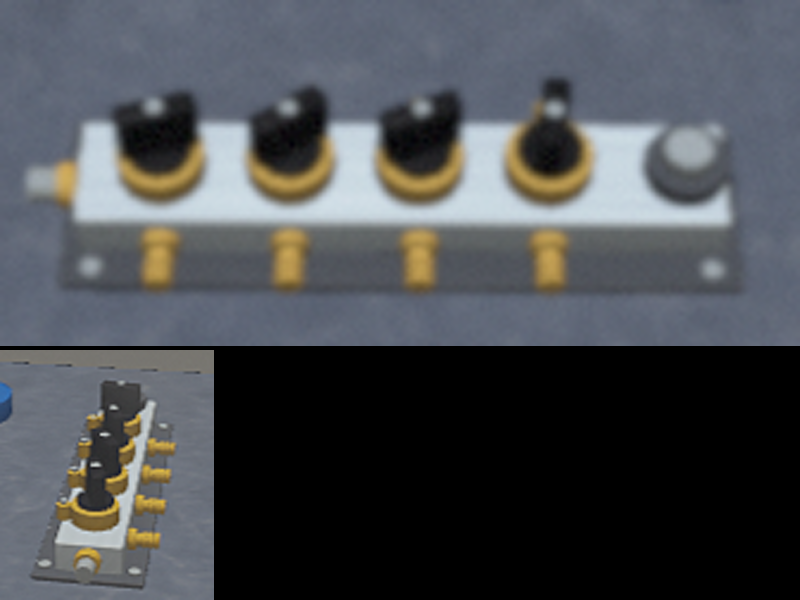

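The open cock is the rightmost one, at manifold y=-68 next to the bleed button. Its bar points away, near crop (553,100), while the other three stand across.

```bash
python3 - <<'E'
from h import *
im,K,T=load('s0'); s=185/800
f=lambda u,v:(160+u*s-.5+s/2,180+v*80/346-.4)
P=[ray(K,T,*f(*p),.085) for p in [(154,105),(289,105),(422,106),(555,108)]]
print(np.round(P,4)); d=P[0]-P[3]; print(np.linalg.norm(d),np.arctan2(-d[0],d[1]))
for n,p,z in [('TL',(82,122),.034),('TR',(727,124),.034),('BL',(74,220),.034),('BR',(732,220),.034),('bleed40',(690,145),.04),('bleed60',(690,145),.06),('tape',(0,0),0)]:
    print(n,np.round(ray(K,T,*f(*p),z),4))
# refine open dot by brightness centroid
u,v=f(555,108); u,v=int(u),int(v); print(im[v-3:v+4,u-3:u+5].mean(2).astype(int),u,v)
E
```

```text
[[ 0.5641  0.016   0.085 ]
 [ 0.5648 -0.0444  0.085 ]
 [ 0.565  -0.104   0.085 ]
 [ 0.5647 -0.1636  0.085 ]]
0.17956987625936258 0.003536998809547652
TL [0.5897 0.0563 0.034 ]
TR [ 0.5924 -0.2497  0.034 ]
BL [0.5351 0.0546 0.034 ]
BR [ 0.5388 -0.2474  0.034 ]
bleed40 [ 0.5761 -0.2302  0.04  ]
bleed60 [ 0.5625 -0.2268  0.06  ]
tape [0.6891 0.1118 0.    ]
[[ 95  72  50  41  37  33  37  55]
 [ 97  80  59  61  62  55  46  59]
 [104  89  91 106 107  94  71  67]
 [106 104 122 145 147 130 101  79]
 [101 101 129 151 158 143 109  85]
 [ 84  82  99 121 130 117  92  85]
 [ 69  51  60  75  83  75  67  82]] 287 204
```

```bash
python3 -m jog '[{"x":-0.041,"y":-0.041,"jaw":35},{"x":-0.041,"y":-0.041},{"x":-0.041,"y":-0.041},{"x":-0.041,"y":-0.041},{"x":-0.041,"y":-0.041},{"x":-0.041,"y":-0.041},{"x":-0.041,"y":-0.041},{"x":-0.041,"y":-0.041}]' 30
python3 -m jog '[{"x":-0.041,"y":-0.041},{"x":-0.041,"y":-0.041},{"x":-0.041,"y":-0.041},{"x":-0.041,"y":-0.041},{"x":-0.041,"y":-0.041},{"x":-0.041,"y":-0.041},{"wz":-0.15},{"wz":-0.15}]'
python3 -m jog '[{"wz":-0.145},{"z":0.03},{"z":0.03},{"x":0},{"x":0},{"x":0},{"x":0},{"x":0}]'
python3 - <<'E'
from h import *
c,_=shot('wrist','w1'); s=env.observe(); print({k:np.round(v,4).tolist() for k,v in s.items()})
E
```

```text
{'time': 0.2, 'joint_positions': [-1.2088, 0.5762, 0.0249, 1.4376, -0.015, 1.129, -0.0565], 'qvel': [0.0001, -0.0033, -0.0007, -0.0019, 0.0, 0.0, 0.0006], 'tau': [0.0019, -76.5486, 2.2498, -28.5922, 0.0154, 0.0099, 0.0], 'tcp_pos': [0.2909, 0.6088, 0.2498], 'eef_rot': [-3.1405, 0.0001, 2.6958], 'wrist_force': [0.1474, 0.2678, 1.0928], 'wrist_torque': [0.0188, -0.0423, 0.0151], 'opening': 1.0043}invalid input
invalid input
invalid input
```

View pics/w1.png

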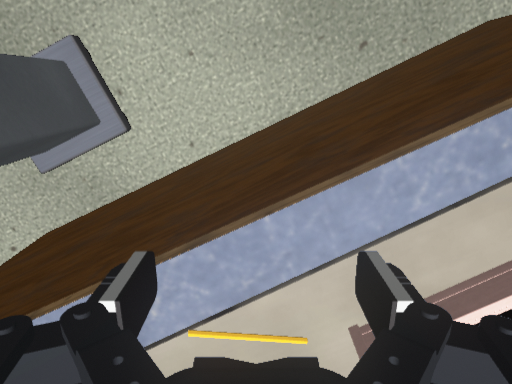

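The picture is still of the start pose, because the moves were refused. I suspect each row needs every key, so I'll try full rows.

```bash
python3 -m jog '[{"x":-0.041,"y":-0.041,"z":0,"wx":0,"wy":0,"wz":0,"jaw":35},{"x":-0.041,"y":-0.041,"z":0,"wx":0,"wy":0,"wz":0,"jaw":35},{"x":-0.041,"y":-0.041,"z":0,"wx":0,"wy":0,"wz":0,"jaw":35},{"x":-0.041,"y":-0.041,"z":0,"wx":0,"wy":0,"wz":0,"jaw":35},{"x":-0.041,"y":-0.041,"z":0,"wx":0,"wy":0,"wz":0,"jaw":35},{"x":-0.041,"y":-0.041,"z":0,"wx":0,"wy":0,"wz":0,"jaw":35},{"x":-0.041,"y":-0.041,"z":0,"wx":0,"wy":0,"wz":0,"jaw":35},{"x":-0.041,"y":-0.041,"z":0,"wx":0,"wy":0,"wz":0,"jaw":35}]' 30
```

```text
time: 1.2
tcp_pos: [0.446, 0.1699, 0.2504]
eef_rot: [3.141, 0.0, 2.696]
wrist_force: [0.9, 0.6, -0.4]
opening: 0.351
```

```bash
python3 -m jog '[{"x":-0.042,"y":-0.042,"z":0,"wx":0,"wy":0,"wz":0,"jaw":35},{"x":-0.042,"y":-0.042,"z":0,"wx":0,"wy":0,"wz":0,"jaw":35},{"x":-0.042,"y":-0.042,"z":0,"wx":0,"wy":0,"wz":0,"jaw":35},{"x":-0.042,"y":-0.042,"z":0,"wx":0,"wy":0,"wz":0,"jaw":35},{"x":-0.042,"y":-0.042,"z":0,"wx":0,"wy":0,"wz":0,"jaw":35},{"x":-0.042,"y":-0.042,"z":0,"wx":0,"wy":0,"wz":0,"jaw":35},{"x":0,"y":0,"z":0,"wx":0,"wy":0,"wz":-0.15,"jaw":35},{"x":0,"y":0,"z":0,"wx":0,"wy":0,"wz":-0.15,"jaw":35}]'
python3 -m jog '[{"x":0,"y":0,"z":0.02,"wx":0,"wy":0,"wz":-0.145,"jaw":35},{"x":0,"y":0,"z":0.03,"wx":0,"wy":0,"wz":0,"jaw":35},{"x":0,"y":0,"z":0,"wx":0,"wy":0,"wz":0,"jaw":35},{"x":0,"y":0,"z":0,"wx":0,"wy":0,"wz":0,"jaw":35},{"x":0,"y":0,"z":0,"wx":0,"wy":0,"wz":0,"jaw":35},{"x":0,"y":0,"z":0,"wx":0,"wy":0,"wz":0,"jaw":35},{"x":0,"y":0,"z":0,"wx":0,"wy":0,"wz":0,"jaw":35},{"x":0,"y":0,"z":0,"wx":0,"wy":0,"wz":0,"jaw":35}]'
python3 - <<'E'
from h import *
c,_=shot('wrist','w2'); s=env.observe(); print({k:np.round(v,4).tolist() for k,v in s.items()})
E
```

```text
time: 2.2
tcp_pos: [0.5641, -0.1653, 0.2498]
eef_rot: [-3.141, -0.001, 2.999]
wrist_force: [-0.1, -0.1, 0.9]
opening: 0.347
time: 3.2
tcp_pos: [0.5643, -0.1644, 0.2005]
eef_rot: [-3.141, 0.0, 3.141]
wrist_force: [0.1, 0.5, 0.1]
opening: 0.349
{'time': 3.25, 'joint_positions': [0.1503, 0.4951, 0.0812, 1.7449, -0.049, 0.9034, 1.8222], 'qvel': [-0.0002, 0.0025, -0.0015, -0.0002, -0.0014, 0.0009, 0.0007], 'tau': [-0.0131, -66.4942, 2.7911, -24.8779, 0.0134, 0.0038, -0.0004], 'tcp_pos': [0.5643, -0.1644, 0.2004], 'eef_rot': [-3.1415, 0.0001, 3.1408], 'wrist_force': [-0.4862, 0.0611, -0.1498], 'wrist_torque': [0.0447, -0.0393, 0.0143], 'opening': 0.3546}
```

View pics/w2.png

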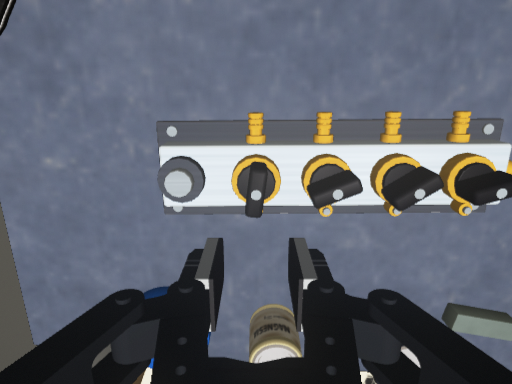

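The wrist view shows the open cock at (256,188) with its dot at (256,195), the bleed button at (180,182), and neighbouring cocks from (330,185) rightwards. Next I'll get the axis and bar angle.

```bash
python3 - <<'E'
from h import *
im,K,T=load('w2'); g=im.max(2)
def blob(mask,u,v,r):
    m=np.zeros_like(mask); m[v-r:v+r+1,u-r:u+r+1]=mask[v-r:v+r+1,u-r:u+r+1]
    n,l,st,c=cv2.connectedComponentsWithStats(m.astype(np.uint8)); i=1+np.argmax(st[1:,4]); return c[i],st[i,4],l==i
D=[]
for u,v in [(256,195),(338,195),(420,194),(502,194)]:
    c,n,_=blob((g>110)&(np.ptp(im,axis=2)<40),u,v,6); p=ray(K,T,*c,.085); D.append(p); print('dot',c.round(1),n,p.round(4))
d=D[3]-D[0]; print('pitch',np.linalg.norm(d)/3,'yaw',np.arctan2(-d[0],d[1]))
c,n,_=blob((g>120),178,183,14); 
for z in(.045,.05,.055,.06): print('bleed',c.round(1),n,ray(K,T,*c,z).round(4))
# bar: dark pixels, disc as well; take top-face lower part rows
m=(g<45)
for v in range(160,222,4):
    r=np.where(m[v,236:277])[0]; print(v,(r.min()+236,r.max()+236) if len(r) else None,end=' ')
cv2.imwrite('pics/b2.png',cv2.resize(im[120:225,140:350,::-1],(800,400),interpolation=cv2.INTER_CUBIC))
E
```

```text
dot [255.7 194.8] 95 [ 0.5664 -0.1625  0.085 ]
dot [338.1 195. ] 109 [ 0.5666 -0.1019  0.085 ]
dot [420.  194.5] 107 [ 0.5663 -0.0418  0.085 ]
dot [501.3 193. ] 92 [0.5652 0.0178 0.085 ]
pitch 0.060103459487849314 yaw 0.006505251688615528
bleed [177.5 183.6] 590 [ 0.5694 -0.2289  0.045 ]
bleed [177.5 183.6] 590 [ 0.568  -0.2277  0.05  ]
bleed [177.5 183.6] 590 [ 0.5665 -0.2265  0.055 ]
bleed [177.5 183.6] 590 [ 0.5651 -0.2253  0.06  ]
160 None 164 (np.int64(253), np.int64(265)) 168 (np.int64(257), np.int64(265)) 172 None 176 None 180 None 184 None 188 None 192 None 196 None 200 None 204 None 208 None 212 None 216 None 220 None
```

View pics/b2.png

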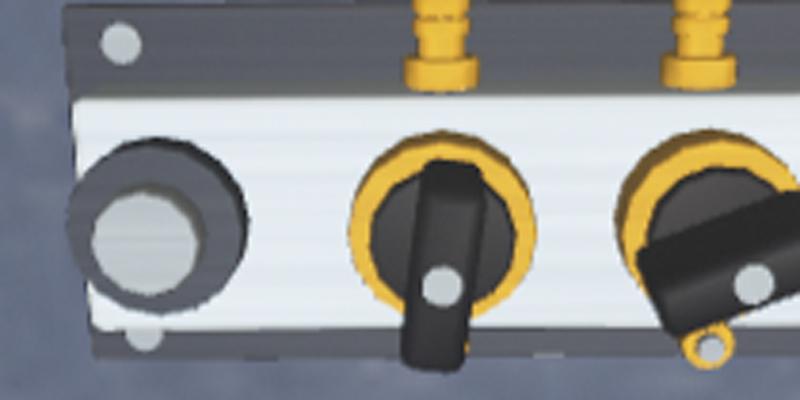

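The bar is already about 0.12 rad clockwise, and the axis is near (0.566,-0.163). I'll align the wrist, descend and grip.

```bash
python3 -m jog '[{"x":-0.0015,"y":0.0015,"z":0.01,"wx":0,"wy":0,"wz":0.12,"jaw":35},{"x":0,"y":0,"z":0.02,"wx":0,"wy":0,"wz":0,"jaw":35},{"x":0,"y":0,"z":0.02,"wx":0,"wy":0,"wz":0,"jaw":35},{"x":0,"y":0,"z":0.02,"wx":0,"wy":0,"wz":0,"jaw":35},{"x":0,"y":0,"z":0.02,"wx":0,"wy":0,"wz":0,"jaw":35},{"x":0,"y":0,"z":0.015,"wx":0,"wy":0,"wz":0,"jaw":35},{"x":0,"y":0,"z":0,"wx":0,"wy":0,"wz":0,"jaw":35},{"x":0,"y":0,"z":0,"wx":0,"wy":0,"wz":0,"jaw":35}]'
python3 - <<'E'
from h import *
c,_=shot('wrist','w3'); s=env.observe(); print({k:np.round(s[k],4).tolist() for k in('tcp_pos','eef_rot','wrist_force','wrist_torque')})
d,_=shot('side','d3')
o=np.zeros((384,512+230,3),np.uint8); o[:,:512]=c; o[:270,512:]=cv2.resize(d[165:280,225:323],(230,270)); cv2.imwrite('pics/m3.png',o[:,:,::-1])
E
```

```text
time: 4.25
tcp_pos: [0.5661, -0.163, 0.0958]
eef_rot: [-3.141, 0.001, 3.021]
wrist_force: [-0.2, 0.4, 0.0]
opening: 0.351
{'tcp_pos': [0.5662, -0.163, 0.096], 'eef_rot': [-3.1414, 0.0012, 3.0208], 'wrist_force': [0.6673, -0.4712, -0.7887], 'wrist_torque': [-0.0118, 0.0212, 0.0098]}
```

View pics/m3.png

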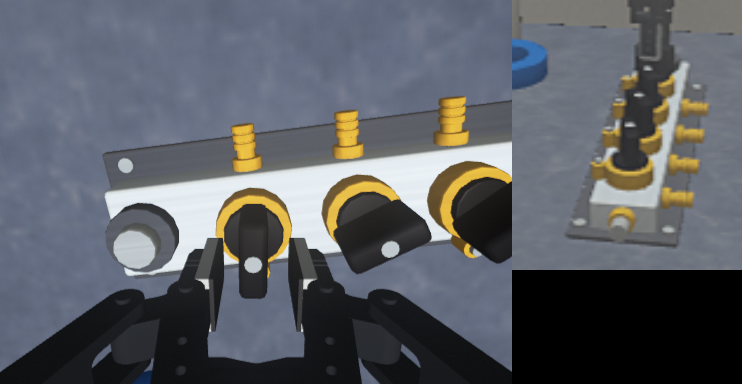

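The bar (dot at (253,265)) is aligned and centred between the pads (about 212 to 300). I'll go down 16 mm and close.

```bash
python3 -m jog '[{"x":0,"y":0,"z":0.008,"wx":0,"wy":0,"wz":0,"jaw":35},{"x":0,"y":0,"z":0.008,"wx":0,"wy":0,"wz":0,"jaw":35},{"x":0,"y":0,"z":0,"wx":0,"wy":0,"wz":0,"jaw":35},{"x":0,"y":0,"z":0,"wx":0,"wy":0,"wz":0,"jaw":10},{"x":0,"y":0,"z":0,"wx":0,"wy":0,"wz":0,"jaw":10},{"x":0,"y":0,"z":0,"wx":0,"wy":0,"wz":0,"jaw":10},{"x":0,"y":0,"z":0,"wx":0,"wy":0,"wz":0,"jaw":10},{"x":0,"y":0,"z":0,"wx":0,"wy":0,"wz":0,"jaw":10}]' 60
python3 - <<'E'
from h import *
for i in range(3):
    c,_=shot('wrist','w4'); s=env.observe(); print({k:np.round(s[k],4).tolist() for k in('tcp_pos','eef_rot','wrist_force','wrist_torque','opening')})
E
```

```text
time: 5.35
tcp_pos: [0.5656, -0.164, 0.0794]
eef_rot: [-3.14, 0.0, 3.02]
wrist_force: [-0.6, -5.8, -0.8]
opening: 0.14
{'tcp_pos': [0.5656, -0.164, 0.0794], 'eef_rot': [-3.1405, 0.0002, 3.0198], 'wrist_force': [-0.3302, -5.2345, -0.4839], 'wrist_torque': [-1.0231, 0.2252, -0.0179], 'opening': 0.139}
{'tcp_pos': [0.5655, -0.164, 0.0794], 'eef_rot': [-3.1404, 0.0001, 3.0198], 'wrist_force': [-0.6512, -5.5478, -1.6135], 'wrist_torque': [-1.0579, 0.2126, -0.0791], 'opening': 0.141}
{'tcp_pos': [0.5655, -0.164, 0.0794], 'eef_rot': [-3.1405, 0.0001, 3.0198], 'wrist_force': [-0.2657, -4.81, -0.604], 'wrist_torque': [-1.0462, 0.2115, -0.0427], 'opening': 0.1424}
```

```bash
python3 -m jog '[{"x":0,"y":-0.001,"z":0,"wx":0,"wy":0,"wz":0.1,"jaw":10},{"x":0,"y":0,"z":0,"wx":0,"wy":0,"wz":0.1,"jaw":10},{"x":0,"y":0,"z":0,"wx":0,"wy":0,"wz":0.1,"jaw":10},{"x":0,"y":0,"z":0,"wx":0,"wy":0,"wz":0.1,"jaw":10},{"x":0,"y":0,"z":0,"wx":0,"wy":0,"wz":0.1,"jaw":10},{"x":0,"y":0,"z":0,"wx":0,"wy":0,"wz":0.1,"jaw":10},{"x":0,"y":0,"z":0,"wx":0,"wy":0,"wz":0.1,"jaw":10},{"x":0,"y":0,"z":0,"wx":0,"wy":0,"wz":0,"jaw":10}]'
cat > st.py <<'E'
from h import *
import sys
L=[]
for i in range(int(sys.argv[2])):
    shot('wrist',sys.argv[1]); s=env.observe(); L.append(np.r_[s['tcp_pos'],s['eef_rot'],s['wrist_force'],s['wrist_torque'],s['opening']])
L=np.array(L); print(s['time'],L.mean(0).round(4).tolist(),'tz',L[:,11].round(3),'ang',round(np.pi-L[-1,5]+.0065,4))
E
python3 st.py w5 4
```

```text
time: 6.5
tcp_pos: [0.5659, -0.1636, 0.0794]
eef_rot: [3.141, 0.0, 2.322]
wrist_force: [-0.5, -1.5, 1.6]
opening: 0.138
6.7 [0.5659, -0.1637, 0.0794, 3.1412, 0.0002, 2.3229, 0.1339, -1.7163, 0.6419, -0.1475, -0.0717, -0.0933, 0.1384] tz [-0.146 -0.058 -0.102 -0.067] ang 0.8256
```

```bash
python3 -m jog '[{"x":0,"y":0,"z":0,"wx":0,"wy":0,"wz":0.01,"jaw":10},{"x":0,"y":0,"z":0,"wx":0,"wy":0,"wz":0.01,"jaw":10},{"x":0,"y":0,"z":0,"wx":0,"wy":0,"wz":0.01,"jaw":10},{"x":0,"y":0,"z":0,"wx":0,"wy":0,"wz":0.01,"jaw":10},{"x":0,"y":0,"z":0,"wx":0,"wy":0,"wz":0.01,"jaw":10},{"x":0,"y":0,"z":0,"wx":0,"wy":0,"wz":0.01,"jaw":10},{"x":0,"y":0,"z":0,"wx":0,"wy":0,"wz":0.01,"jaw":10},{"x":0,"y":0,"z":0,"wx":0,"wy":0,"wz":0,"jaw":10}]'
python3 st.py w6 5
```

```text
time: 7.7
tcp_pos: [0.5659, -0.1637, 0.0794]
eef_rot: [3.141, 0.0, 2.251]
wrist_force: [1.3, 1.8, 4.1]
opening: 0.141
7.95 [0.5659, -0.1637, 0.0794, 3.1412, 0.0001, 2.2509, 1.6038, 1.8646, 3.4828, 0.4687, -0.5267, -0.0217, 0.137] tz [ 0.008 -0.005 -0.025 -0.044 -0.042] ang 0.8972
```

View pics/w6.png

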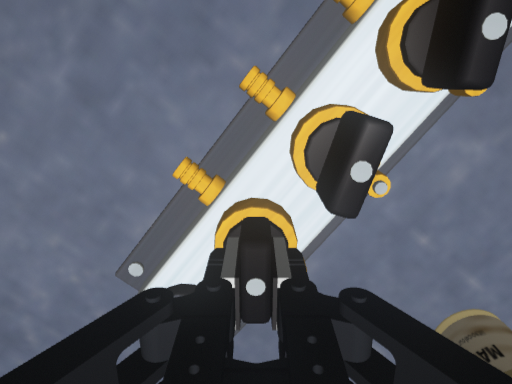

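The pads hold the bar squarely at (256,285). Our telltale is hidden behind the right finger, so I'll rely on torque, adding joint 7's torque, and look once the handle is released.

```bash
sed -i "s/^L=\[\]/L=[]; s=env.observe(); print('moving tz',round(s['wrist_torque'][2],3),'tau7',np.round(s['tau'][4:],3),'yaw',round(s['eef_rot'][2],4)); t7=[]/; s/; L.append/; t7.append(round(s['tau'][6],3)); L.append/; s/'ang'/'t7',t7,'ang'/" st.py
python3 -m jog '[{"x":0,"y":0,"z":0,"wx":0,"wy":0,"wz":0,"jaw":10},{"x":0,"y":0,"z":0,"wx":0,"wy":0,"wz":0,"jaw":10},{"x":0,"y":0,"z":0,"wx":0,"wy":0,"wz":0,"jaw":10},{"x":0,"y":0,"z":0,"wx":0,"wy":0,"wz":0.01,"jaw":10},{"x":0,"y":0,"z":0,"wx":0,"wy":0,"wz":0.01,"jaw":10},{"x":0,"y":0,"z":0,"wx":0,"wy":0,"wz":0.01,"jaw":10},{"x":0,"y":0,"z":0,"wx":0,"wy":0,"wz":0.01,"jaw":10},{"x":0,"y":0,"z":0,"wx":0,"wy":0,"wz":0.01,"jaw":10}]'
python3 st.py w7 4
```

```text
time: 8.95
tcp_pos: [0.5659, -0.1637, 0.0794]
eef_rot: [3.141, 0.0, 2.2]
wrist_force: [2.5, 3.5, 5.4]
opening: 0.138
moving tz 0.153 tau7 [ 1.007  0.472 -0.004] yaw 2.2003
9.15 [0.5659, -0.1637, 0.0794, 3.1412, 0.0002, 2.2002, 3.0518, 3.294, 4.8019, 0.8109, -0.8102, 0.0333, 0.1378] tz [ 0.055  0.067 -0.024  0.034] t7 [np.float64(-0.036), np.float64(-0.131), np.float64(-0.06), np.float64(-0.035)] ang 0.9476
```

```bash
python3 -m jog '[{"x":0,"y":0.0008,"z":-0.0007,"wx":0,"wy":0,"wz":0,"jaw":10},{"x":0,"y":0,"z":0,"wx":0,"wy":0,"wz":0.01,"jaw":10},{"x":0,"y":0,"z":0,"wx":0,"wy":0,"wz":0.01,"jaw":10},{"x":0,"y":0,"z":0,"wx":0,"wy":0,"wz":0.01,"jaw":10},{"x":0,"y":0,"z":0,"wx":0,"wy":0,"wz":0.01,"jaw":10},{"x":0,"y":0,"z":0,"wx":0,"wy":0,"wz":0.01,"jaw":10},{"x":0,"y":0,"z":0,"wx":0,"wy":0,"wz":0,"jaw":10},{"x":0,"y":0,"z":0,"wx":0,"wy":0,"wz":0,"jaw":10}]'
python3 st.py w8 6
```

```text
time: 10.15
tcp_pos: [0.566, -0.1636, 0.0796]
eef_rot: [-3.141, -0.0, 2.15]
wrist_force: [5.0, -2.5, -14.8]
opening: 0.14
moving tz 0.005 tau7 [ 0.155  1.965 -0.03 ] yaw 2.1504
10.45 [0.566, -0.1636, 0.0796, -3.1408, -0.0002, 2.1504, 4.578, -2.4671, -15.4107, -0.4385, -1.1831, 0.0191, 0.1386] tz [ 0.048  0.026 -0.037  0.035  0.054 -0.011] t7 [np.float64(-0.029), np.float64(-0.029), np.float64(-0.03), np.float64(-0.03), np.float64(-0.03), np.float64(-0.03)] ang 0.9977
```

```bash
python3 -m jog '[{"x":-0.0003,"y":0,"z":0.0005,"wx":0,"wy":0,"wz":0,"jaw":10},{"x":0,"y":0,"z":0,"wx":0,"wy":0,"wz":0.01,"jaw":10},{"x":0,"y":0,"z":0,"wx":0,"wy":0,"wz":0.01,"jaw":10},{"x":0,"y":0,"z":0,"wx":0,"wy":0,"wz":0.01,"jaw":10},{"x":0,"y":0,"z":0,"wx":0,"wy":0,"wz":0.01,"jaw":10},{"x":0,"y":0,"z":0,"wx":0,"wy":0,"wz":0.01,"jaw":10},{"x":0,"y":0,"z":0,"wx":0,"wy":0,"wz":0,"jaw":10},{"x":0,"y":0,"z":0,"wx":0,"wy":0,"wz":0,"jaw":10}]'
python3 st.py w9 4
```

```text
time: 11.45
tcp_pos: [0.566, -0.1636, 0.0795]
eef_rot: [-3.141, -0.001, 2.101]
wrist_force: [-2.9, -1.3, -5.3]
opening: 0.14
moving tz 0.006 tau7 [-0.292 -0.486 -0.02 ] yaw 2.1006
11.65 [0.5661, -0.1636, 0.0795, -3.1411, -0.0005, 2.1007, -2.7037, -0.5163, -5.2447, -0.0593, 0.4835, 0.0112, 0.1404] tz [ 0.005 -0.007 -0.025  0.071] t7 [np.float64(-0.017), np.float64(-0.016), np.float64(-0.016), np.float64(-0.017)] ang 1.0474
```

```bash
python3 -m jog '[{"x":0.0003,"y":0,"z":0.0002,"wx":0,"wy":0,"wz":0.01,"jaw":10},{"x":0,"y":0,"z":0,"wx":0,"wy":0,"wz":0.01,"jaw":10},{"x":0,"y":0,"z":0,"wx":0,"wy":0,"wz":0.01,"jaw":10},{"x":0,"y":0,"z":0,"wx":0,"wy":0,"wz":0.01,"jaw":10},{"x":0,"y":0,"z":0,"wx":0,"wy":0,"wz":0.01,"jaw":10},{"x":0,"y":0,"z":0,"wx":0,"wy":0,"wz":0,"jaw":10},{"x":0,"y":0,"z":0,"wx":0,"wy":0,"wz":0,"jaw":10},{"x":0,"y":0,"z":0,"wx":0,"wy":0,"wz":0,"jaw":10}]'
python3 st.py w10 3
```

```text
time: 12.65
tcp_pos: [0.5661, -0.1636, 0.0795]
eef_rot: [-3.141, 0.0, 2.05]
wrist_force: [-4.5, -1.5, -0.7]
opening: 0.136
moving tz 0.029 tau7 [-0.774 -1.147 -0.034] yaw 2.05
12.8 [0.5661, -0.1636, 0.0794, -3.1414, 0.0, 2.0501, -5.5032, -1.158, -0.29, -0.2206, 0.9449, 0.066, 0.1397] tz [0.107 0.06  0.032] t7 [np.float64(-0.034), np.float64(-0.034), np.float64(-0.034)] ang 1.0981
```

```bash
python3 -m jog '[{"x":0.0003,"y":-0.0006,"z":0,"wx":0,"wy":0,"wz":0.01,"jaw":10},{"x":0,"y":0,"z":0,"wx":0,"wy":0,"wz":0.01,"jaw":10},{"x":0,"y":0,"z":0,"wx":0,"wy":0,"wz":0.01,"jaw":10},{"x":0,"y":0,"z":0,"wx":0,"wy":0,"wz":0.01,"jaw":10},{"x":0,"y":0,"z":0,"wx":0,"wy":0,"wz":0.01,"jaw":10},{"x":0,"y":0,"z":0,"wx":0,"wy":0,"wz":0,"jaw":10},{"x":0,"y":0,"z":0,"wx":0,"wy":0,"wz":0,"jaw":10},{"x":0,"y":0,"z":0,"wx":0,"wy":0,"wz":0,"jaw":10}]'
python3 st.py w11 3
```

```text
time: 13.8
tcp_pos: [0.5661, -0.1635, 0.0794]
eef_rot: [3.141, 0.001, 2.001]
wrist_force: [1.4, -2.1, -1.9]
opening: 0.139
moving tz -0.008 tau7 [-0.33  0.94 -0.01] yaw 2.0008
13.95 [0.5661, -0.1636, 0.0795, 3.141, 0.0007, 2.0008, 1.3017, -2.8825, -1.7279, -0.5939, -0.4296, 0.0258, 0.1348] tz [ 0.05  -0.012  0.038] t7 [np.float64(-0.01), np.float64(-0.01), np.float64(-0.011)] ang 1.1473
```

```bash
python3 -m jog '[{"x":0,"y":0,"z":0,"wx":0,"wy":0,"wz":0.01,"jaw":10},{"x":0,"y":0,"z":0,"wx":0,"wy":0,"wz":0.01,"jaw":10},{"x":0,"y":0,"z":0,"wx":0,"wy":0,"wz":0.01,"jaw":10},{"x":0,"y":0,"z":0,"wx":0,"wy":0,"wz":0.01,"jaw":10},{"x":0,"y":0,"z":0,"wx":0,"wy":0,"wz":0.01,"jaw":10},{"x":0,"y":0,"z":0,"wx":0,"wy":0,"wz":0,"jaw":10},{"x":0,"y":0,"z":0,"wx":0,"wy":0,"wz":0,"jaw":10},{"x":0,"y":0,"z":0,"wx":0,"wy":0,"wz":0,"jaw":10}]'
python3 st.py w12 3
```

```text
time: 14.95
tcp_pos: [0.5661, -0.1635, 0.0794]
eef_rot: [3.141, 0.001, 1.95]
wrist_force: [3.9, -3.7, -2.7]
opening: 0.141
moving tz 0.028 tau7 [-0.22   1.868 -0.071] yaw 1.9504
15.1 [0.566, -0.1635, 0.0794, 3.141, 0.0006, 1.9503, 4.0417, -3.9508, -1.6836, -0.7486, -0.933, 0.0599, 0.1384] tz [0.038 0.109 0.033] t7 [np.float64(-0.071), np.float64(-0.071), np.float64(-0.071)] ang 1.1977
```

```bash
python3 -m jog '[{"x":-0.0005,"y":0.0002,"z":0,"wx":0,"wy":0,"wz":0.01,"jaw":10},{"x":0,"y":0,"z":0,"wx":0,"wy":0,"wz":0.01,"jaw":10},{"x":0,"y":0,"z":0,"wx":0,"wy":0,"wz":0.01,"jaw":10},{"x":0,"y":0,"z":0,"wx":0,"wy":0,"wz":0,"jaw":10},{"x":0,"y":0,"z":0,"wx":0,"wy":0,"wz":0,"jaw":10},{"x":0,"y":0,"z":0,"wx":0,"wy":0,"wz":0,"jaw":10},{"x":0,"y":0,"z":0,"wx":0,"wy":0,"wz":0,"jaw":10},{"x":0,"y":0,"z":0,"wx":0,"wy":0,"wz":0,"jaw":10}]'
python3 st.py w13 4
```

```text
time: 16.1
tcp_pos: [0.5661, -0.1636, 0.0794]
eef_rot: [3.141, -0.0, 1.921]
wrist_force: [2.0, 0.6, 5.1]
opening: 0.138
moving tz 0.002 tau7 [ 0.291  0.709 -0.072] yaw 1.921
16.3 [0.5661, -0.1636, 0.0794, 3.1414, -0.0002, 1.9209, 2.2908, 0.2026, 4.5868, 0.1083, -0.5831, 0.0628, 0.1369] tz [0.047 0.11  0.057 0.037] t7 [np.float64(-0.073), np.float64(-0.073), np.float64(-0.073), np.float64(-0.074)] ang 1.2272
```

```bash
python3 -m jog '[{"x":0,"y":0,"z":0,"wx":0,"wy":0,"wz":0.01,"jaw":10},{"x":0,"y":0,"z":0,"wx":0,"wy":0,"wz":0.01,"jaw":10},{"x":0,"y":0,"z":0,"wx":0,"wy":0,"wz":0.01,"jaw":10},{"x":0,"y":0,"z":0,"wx":0,"wy":0,"wz":0,"jaw":10},{"x":0,"y":0,"z":0,"wx":0,"wy":0,"wz":0,"jaw":10},{"x":0,"y":0,"z":0,"wx":0,"wy":0,"wz":0,"jaw":10},{"x":0,"y":0,"z":0,"wx":0,"wy":0,"wz":0,"jaw":10},{"x":0,"y":0,"z":0,"wx":0,"wy":0,"wz":0,"jaw":10}]'
python3 st.py w14 4
```

```text
time: 17.3
tcp_pos: [0.5661, -0.1636, 0.0794]
eef_rot: [3.141, -0.0, 1.891]
wrist_force: [2.4, 0.5, 5.4]
opening: 0.139
moving tz 0.143 tau7 [ 0.355  0.567 -0.128] yaw 1.8908
17.5 [0.5661, -0.1636, 0.0794, 3.1414, -0.0001, 1.8908, 2.1849, 0.8491, 5.4159, 0.19, -0.5969, 0.1426, 0.1393] tz [0.127 0.167 0.159 0.118] t7 [np.float64(-0.128), np.float64(-0.128), np.float64(-0.128), np.float64(-0.128)] ang 1.2573
```

Static joint-7 torque is now rising at about 2 N m/rad, which puts first touch near 1.19 rad. One more 0.03 rad step.

```bash
python3 -m jog '[{"x":0,"y":0,"z":0,"wx":0,"wy":0,"wz":0.01,"jaw":10},{"x":0,"y":0,"z":0,"wx":0,"wy":0,"wz":0.01,"jaw":10},{"x":0,"y":0,"z":0,"wx":0,"wy":0,"wz":0.01,"jaw":10},{"x":0,"y":0,"z":0,"wx":0,"wy":0,"wz":0,"jaw":10},{"x":0,"y":0,"z":0,"wx":0,"wy":0,"wz":0,"jaw":10},{"x":0,"y":0,"z":0,"wx":0,"wy":0,"wz":0,"jaw":10},{"x":0,"y":0,"z":0,"wx":0,"wy":0,"wz":0,"jaw":10},{"x":0,"y":0,"z":0,"wx":0,"wy":0,"wz":0,"jaw":10}]'
python3 st.py w15 4; python3 - <<'E'
from h import *
c,_,_=load('w15'); a,m=shot('scene','s15'); b,m2=shot('side','d15')
u=proj(m['intrinsics'],m['pose'],[.5925,-.1635,.049]);v=proj(m2['intrinsics'],m2['pose'],[.5925,-.1635,.049]); print(u,v)
cut=lambda i,p,r:cv2.resize(i[int(p[1])-r:int(p[1])+r,int(p[0])-r:int(p[0])+r],(280,280),interpolation=cv2.INTER_CUBIC)
o=np.zeros((560,792,3),np.uint8); o[:384,:512]=c; o[:280,512:]=cut(a,u,25); o[280:,512:]=cut(b,v,25); cv2.imwrite('pics/m15.png',o[:,:,::-1])
E
```

```text
time: 18.5
tcp_pos: [0.5661, -0.1636, 0.0794]
eef_rot: [3.141, -0.0, 1.861]
wrist_force: [2.2, 0.5, 5.3]
opening: 0.139
moving tz 0.144 tau7 [ 0.326  0.573 -0.162] yaw 1.8608
18.7 [0.5661, -0.1636, 0.0794, 3.1414, -0.0001, 1.8608, 2.4553, 0.5955, 5.745, 0.1609, -0.6179, 0.1603, 0.1382] tz [0.144 0.186 0.177 0.134] t7 [np.float64(-0.163), np.float64(-0.162), np.float64(-0.163), np.float64(-0.162)] ang 1.2873
[286.23242591 203.59119097] [274.23048164 197.3249129 ]
```

View pics/m15.png

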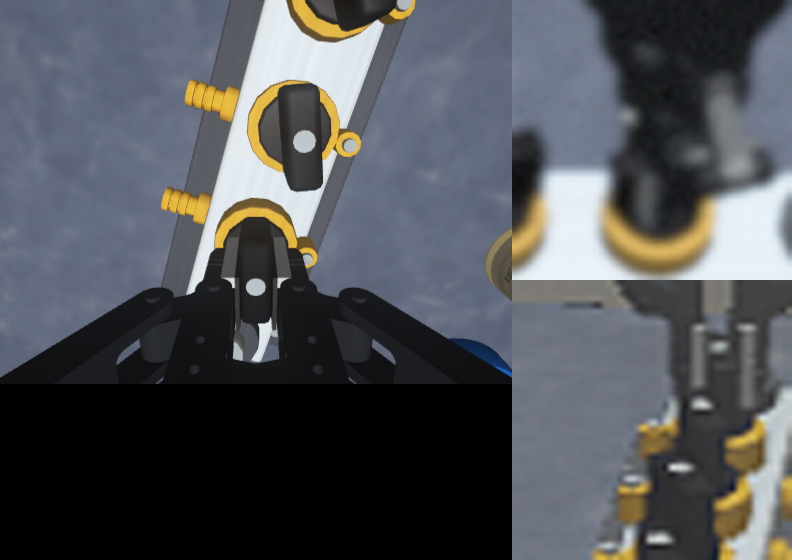

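The telltale's gland is only just visible at (307,258) beside the finger, so it can't be read yet. Torque suggests a seat load of about 0.14. I'll add 0.02 rad, release, rise and check.

```bash
python3 -m jog '[{"x":0,"y":0,"z":0,"wx":0,"wy":0,"wz":0.01,"jaw":10},{"x":0,"y":0,"z":0,"wx":0,"wy":0,"wz":0.01,"jaw":10},{"x":0,"y":0,"z":0,"wx":0,"wy":0,"wz":0,"jaw":10},{"x":0,"y":0,"z":0,"wx":0,"wy":0,"wz":0,"jaw":10},{"x":0,"y":0,"z":0,"wx":0,"wy":0,"wz":0,"jaw":10},{"x":0,"y":0,"z":0,"wx":0,"wy":0,"wz":0,"jaw":10},{"x":0,"y":0,"z":0,"wx":0,"wy":0,"wz":0,"jaw":10},{"x":0,"y":0,"z":0,"wx":0,"wy":0,"wz":0,"jaw":10}]'
python3 st.py w16 3
python3 -m jog '[{"x":0,"y":0,"z":0,"wx":0,"wy":0,"wz":0,"jaw":32},{"x":0,"y":0,"z":0,"wx":0,"wy":0,"wz":0,"jaw":32},{"x":0,"y":0,"z":0,"wx":0,"wy":0,"wz":0,"jaw":32},{"x":0,"y":0,"z":0,"wx":0,"wy":0,"wz":0,"jaw":32},{"x":0,"y":0,"z":-0.01,"wx":0,"wy":0,"wz":0,"jaw":32},{"x":0,"y":0,"z":-0.02,"wx":0,"wy":0,"wz":0,"jaw":32},{"x":0,"y":0,"z":-0.02,"wx":0,"wy":0,"wz":0,"jaw":32},{"x":0,"y":0,"z":-0.02,"wx":0,"wy":0,"wz":0,"jaw":32}]'
python3 -m jog '[{"x":-0.03,"y":0,"z":-0.02,"wx":0,"wy":0,"wz":0,"jaw":20},{"x":-0.03,"y":0,"z":0,"wx":0,"wy":0,"wz":0,"jaw":20},{"x":-0.01,"y":0,"z":0,"wx":0,"wy":0,"wz":0,"jaw":0},{"x":0,"y":0,"z":0,"wx":0,"wy":0,"wz":0,"jaw":0},{"x":0,"y":0,"z":0,"wx":0,"wy":0,"wz":0,"jaw":0},{"x":0,"y":0,"z":0,"wx":0,"wy":0,"wz":0,"jaw":0},{"x":0,"y":0,"z":0,"wx":0,"wy":0,"wz":0,"jaw":0},{"x":0,"y":0,"z":0,"wx":0,"wy":0,"wz":0,"jaw":0}]'
python3 st.py w17 1; python3 - <<'E'
from h import *
c,K,T=load('w17'); print(proj(K,T,[.566,-.1636,.085]),proj(K,T,[.5925,-.1635,.049]),proj(K,T,[.566,-.2276,.056]))
E
```

```text
time: 19.8
tcp_pos: [0.5661, -0.1636, 0.0794]
eef_rot: [3.141, -0.0, 1.841]
wrist_force: [2.1, 0.3, 6.0]
opening: 0.137
moving tz 0.204 tau7 [ 0.308  0.577 -0.185] yaw 1.8409
19.95 [0.5661, -0.1636, 0.0794, 3.1414, -0.0001, 1.8409, 2.1809, 0.2367, 5.3411, 0.1609, -0.5711, 0.2002, 0.1388] tz [0.198 0.157 0.245] t7 [np.float64(-0.185), np.float64(-0.185), np.float64(-0.185)] ang 1.3072
time: 20.95
tcp_pos: [0.566, -0.1639, 0.1507]
eef_rot: [3.141, 0.0, 1.841]
wrist_force: [0.2, 1.1, -0.2]
opening: 0.323
time: 21.95
tcp_pos: [0.5847, -0.231, 0.1693]
eef_rot: [3.142, -0.0, 1.841]
wrist_force: [0.5, 0.2, 0.7]
opening: -0.001
moving tz 0.014 tau7 [ 0.009  0.007 -0.002] yaw 1.8411
22.0 [0.5847, -0.231, 0.1693, -3.1416, -0.0, 1.8411, -0.0209, -0.6473, 0.4208, 0.0038, 0.0245, -0.0306, -0.0004] tz [-0.031] t7 [np.float64(-0.002)] ang 1.307
[254.68217793  97.397553  ] [291.68418659 105.94462423] [231.13712768 184.49390725]
```

View pics/w17.png

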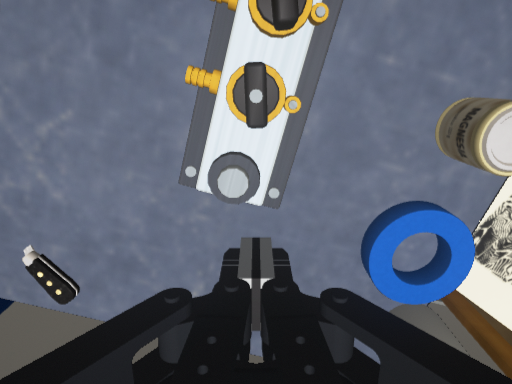

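The wrist view shows the cock free at (256,96) with its bar still across. The telltale is at (292,104) and the bleed button at (232,182). I'll measure the bar's springback, then look at the telltale closely.

```bash
python3 - <<'E'
from h import *
im,K,T=load('w17')
c=cv2.resize(im[50:150,205:325],(720,600),interpolation=cv2.INTER_CUBIC); cv2.imwrite('pics/z17.png',c[:,:,::-1])
p=ray(K,T,*proj(K,T,[.566,-.1636,.085]),.085); print(p)
# light grey blobs: dot
g=im.max(2); m=((g>110)&(np.ptp(im,axis=2)<40)).astype(np.uint8)
n,l,st,cc=cv2.connectedComponentsWithStats(m)
for i in range(1,n):
    if 20<st[i,4]<1500 and 50<cc[i][1]<200 and 200<cc[i][0]<310: print(cc[i].round(1),st[i],ray(K,T,*cc[i],.085).round(4),ray(K,T,*cc[i],.056).round(4))
E
```

```text
[ 0.566  -0.1636  0.085 ]
[255.6  95.7] [249  89  14  15 162] [ 0.5663 -0.1625  0.085 ] [ 0.5665 -0.1634  0.056 ]
[292.5 104.4] [289 101   8   8  57] [ 0.5885 -0.1615  0.085 ] [ 0.5919 -0.1622  0.056 ]
[229.2 159.1] [227 155   6  10  29] [ 0.5606 -0.2034  0.085 ] [ 0.5601 -0.2099  0.056 ]
[251.  169.1] [250 164   4  13  23] [ 0.5753 -0.2059  0.085 ] [ 0.5768 -0.2128  0.056 ]
[232.6 182.5] [217 168  32  30 770] [ 0.5664 -0.2174  0.085 ] [ 0.5666 -0.2259  0.056 ]
[273.6 192.8] [268 187  12  12 109] [ 0.5933 -0.217   0.085 ] [ 0.5973 -0.2254  0.056 ]
```

View pics/z17.png

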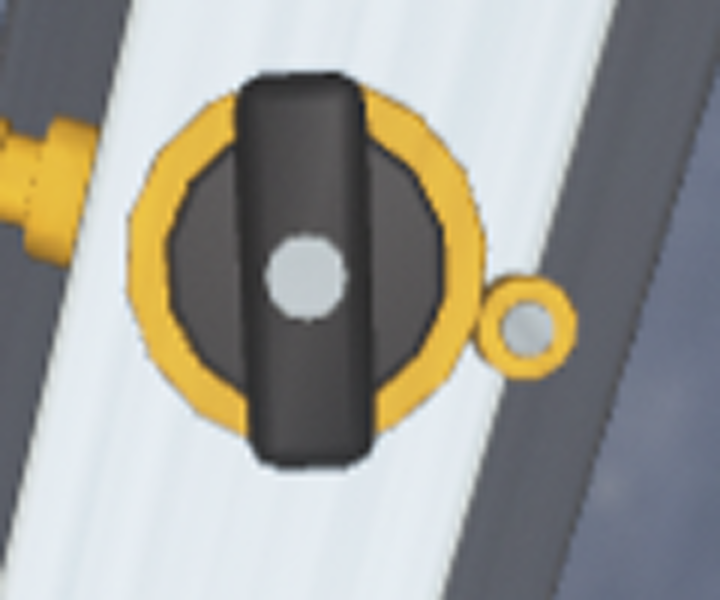

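The bar sprang back 0.03 rad on release, so the load while gripped was about 0.18 N m, and about 0.12 remains. That is snug, with touch near 1.22 rad. Two views put the bleed top at (0.5665,-0.2276,0.050). I'll go over it with the jaws shut.

```bash
python3 -m jog '[{"x":0.008,"y":-0.0165,"z":0,"wx":0,"wy":0,"wz":0,"jaw":0},{"x":0,"y":0,"z":0.02,"wx":0,"wy":0,"wz":0,"jaw":0},{"x":0,"y":0,"z":0.025,"wx":0,"wy":0,"wz":0,"jaw":0},{"x":0,"y":0,"z":0.025,"wx":0,"wy":0,"wz":0,"jaw":0},{"x":0,"y":0,"z":0.015,"wx":0,"wy":0,"wz":0,"jaw":0},{"x":0,"y":0,"z":0.01,"wx":0,"wy":0,"wz":0,"jaw":0},{"x":0,"y":0,"z":0,"wx":0,"wy":0,"wz":0,"jaw":0},{"x":0,"y":0,"z":0,"wx":0,"wy":0,"wz":0,"jaw":0}]'
python3 -m jog '[{"x":0,"y":0,"z":0.001,"wx":0,"wy":0,"wz":0,"jaw":0},{"x":0,"y":0,"z":0.001,"wx":0,"wy":0,"wz":0,"jaw":0},{"x":0,"y":0,"z":0.001,"wx":0,"wy":0,"wz":0,"jaw":0},{"x":0,"y":0,"z":0.001,"wx":0,"wy":0,"wz":0,"jaw":0},{"x":0,"y":0,"z":0.001,"wx":0,"wy":0,"wz":0,"jaw":0},{"x":0,"y":0,"z":0.001,"wx":0,"wy":0,"wz":0,"jaw":0},{"x":0,"y":0,"z":0,"wx":0,"wy":0,"wz":0,"jaw":0},{"x":0,"y":0,"z":0,"wx":0,"wy":0,"wz":0,"jaw":0}]'
python3 st.py w18 2
```

```text
time: 23.0
tcp_pos: [0.5668, -0.2281, 0.075]
eef_rot: [3.141, 0.0, 1.841]
wrist_force: [-1.4, 0.2, 1.9]
opening: -0.0
time: 24.0
tcp_pos: [0.567, -0.2281, 0.0691]
eef_rot: [3.141, 0.0, 1.841]
wrist_force: [-2.1, 0.8, 12.9]
opening: 0.004
moving tz 0.016 tau7 [-0.153 -0.608  0.001] yaw 1.8407
24.1 [0.567, -0.2282, 0.0691, 3.1406, 0.0005, 1.8407, -2.2534, 0.5922, 11.7315, 0.1722, 0.3789, -0.0147, -0.0006] tz [-0.069  0.04 ] t7 [np.float64(0.001), np.float64(0.001)] ang 1.3074
```

View pics/w18.png

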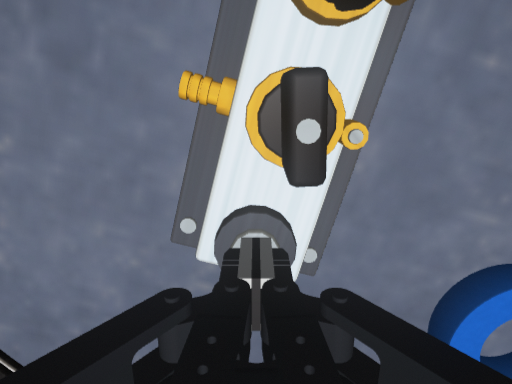

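The fingertips are on the button at (257,262), and the cock is still across. Force is 12 N, above the 5 N spring, so it is probably on its stop. I'll press slightly further to confirm a hard stop.

```bash
python3 -m jog '[{"x":0,"y":0,"z":0.0006,"wx":0,"wy":0,"wz":0,"jaw":0},{"x":0,"y":0,"z":0,"wx":0,"wy":0,"wz":0,"jaw":0},{"x":0,"y":0,"z":0,"wx":0,"wy":0,"wz":0,"jaw":0},{"x":0,"y":0,"z":0,"wx":0,"wy":0,"wz":0,"jaw":0},{"x":0,"y":0,"z":0,"wx":0,"wy":0,"wz":0,"jaw":0},{"x":0,"y":0,"z":0,"wx":0,"wy":0,"wz":0,"jaw":0},{"x":0,"y":0,"z":0,"wx":0,"wy":0,"wz":0,"jaw":0},{"x":0,"y":0,"z":0,"wx":0,"wy":0,"wz":0,"jaw":0}]'; python3 st.py w19 2
python3 -m jog '[{"x":0,"y":0,"z":-0.0016,"wx":0,"wy":0,"wz":0,"jaw":0},{"x":0,"y":0,"z":0,"wx":0,"wy":0,"wz":0,"jaw":0},{"x":0,"y":0,"z":0,"wx":0,"wy":0,"wz":0,"jaw":0},{"x":0,"y":0,"z":0,"wx":0,"wy":0,"wz":0,"jaw":0},{"x":0,"y":0,"z":0,"wx":0,"wy":0,"wz":0,"jaw":0},{"x":0,"y":0,"z":0,"wx":0,"wy":0,"wz":0,"jaw":0},{"x":0,"y":0,"z":0,"wx":0,"wy":0,"wz":0,"jaw":0},{"x":0,"y":0,"z":0,"wx":0,"wy":0,"wz":0,"jaw":0}]'; python3 st.py w20 3
python3 -m jog '[{"x":0,"y":0,"z":-0.003,"wx":0,"wy":0,"wz":0,"jaw":0},{"x":0,"y":0,"z":0,"wx":0,"wy":0,"wz":0,"jaw":0},{"x":0,"y":0,"z":0,"wx":0,"wy":0,"wz":0,"jaw":0},{"x":0,"y":0,"z":0,"wx":0,"wy":0,"wz":0,"jaw":0},{"x":0,"y":0,"z":0,"wx":0,"wy":0,"wz":0,"jaw":0},{"x":0,"y":0,"z":0,"wx":0,"wy":0,"wz":0,"jaw":0},{"x":0,"y":0,"z":0,"wx":0,"wy":0,"wz":0,"jaw":0},{"x":0,"y":0,"z":0,"wx":0,"wy":0,"wz":0,"jaw":0}]'; python3 st.py w21 3
```

```text
time: 25.1
tcp_pos: [0.567, -0.2282, 0.069]
eef_rot: [3.14, 0.0, 1.841]
wrist_force: [-4.1, 1.1, 17.7]
opening: 0.003
moving tz 0.014 tau7 [-2.140e-01 -1.207e+00  1.000e-03] yaw 1.8406
25.2 [0.567, -0.2282, 0.069, 3.1403, 0.0005, 1.8406, -2.8258, 1.3515, 17.6041, 0.3345, 0.7168, 0.0048, -0.0007] tz [ 0.031 -0.022] t7 [np.float64(0.001), np.float64(0.001)] ang 1.3075
time: 26.2
tcp_pos: [0.5668, -0.2281, 0.0694]
eef_rot: [3.141, 0.0, 1.841]
wrist_force: [1.8, -1.8, 3.5]
opening: -0.0
moving tz 0.028 tau7 [-2.600e-02  1.018e+00  1.000e-03] yaw 1.8407
26.35 [0.5669, -0.2281, 0.0694, 3.1412, 0.0004, 1.8408, 2.1138, -2.1233, 4.5317, -0.4696, -0.5152, 0.0011, -0.0014] tz [-0.008  0.019 -0.008] t7 [np.float64(0.001), np.float64(0.001), np.float64(0.001)] ang 1.3073
time: 27.35
tcp_pos: [0.5665, -0.2277, 0.0722]
eef_rot: [-3.141, -0.0, 1.841]
wrist_force: [0.3, 0.0, 2.7]
opening: 0.002
moving tz -0.016 tau7 [0.051 0.181 0.002] yaw 1.8409
27.5 [0.5665, -0.2278, 0.0722, -3.1413, -0.0003, 1.8409, 0.9245, -0.1394, 2.893, 0.0053, -0.0505, 0.0068, -0.0001] tz [ 0.037 -0.022  0.005] t7 [np.float64(0.002), np.float64(0.002), np.float64(0.002)] ang 1.3072
```

There is a hard stop at TCP z 0.069. The spring gives 4.5 N just off the stop and 2.9 N about 3 mm out, so the button went fully in. I'll lift clear and take a last look.

```bash
python3 -m jog '[{"x":0,"y":0,"z":-0.02,"wx":0,"wy":0,"wz":0,"jaw":0},{"x":0,"y":0,"z":-0.03,"wx":0,"wy":0,"wz":0,"jaw":0},{"x":0,"y":0,"z":-0.03,"wx":0,"wy":0,"wz":0,"jaw":0},{"x":-0.03,"y":0,"z":-0.02,"wx":0,"wy":0,"wz":0,"jaw":0},{"x":0,"y":0,"z":0,"wx":0,"wy":0,"wz":0,"jaw":0},{"x":0,"y":0,"z":0,"wx":0,"wy":0,"wz":0,"jaw":0},{"x":0,"y":0,"z":0,"wx":0,"wy":0,"wz":0,"jaw":0},{"x":0,"y":0,"z":0,"wx":0,"wy":0,"wz":0,"jaw":0}]'; python3 st.py w22 1
python3 - <<'E'
from h import *
c,_,_=load('w22'); a,_=shot('scene','s22'); s0,_,_=load('s0')
o=np.zeros((600,800,3),np.uint8); o[:300,:400]=cv2.resize(c,(400,300)); 
o[:300,400:]=cv2.resize(s0[120:270,150:350],(400,300)); o[300:,400:]=cv2.resize(a[120:270,150:350],(400,300)); o[300:,:400]=cv2.resize(c[60:180,180:340],(400,300)); cv2.imwrite('pics/f.png',o[:,:,::-1])
E
```

```text
time: 28.5
tcp_pos: [0.5744, -0.2561, 0.1716]
eef_rot: [-3.141, -0.001, 1.841]
wrist_force: [0.1, -0.6, 0.3]
opening: -0.002
moving tz 0.029 tau7 [ 0.011  0.012 -0.002] yaw 1.8414
28.55 [0.5745, -0.2563, 0.1718, -3.1409, -0.0006, 1.8413, -0.1702, 0.2338, 0.3031, -0.0153, 0.021, 0.0003, -0.0003] tz [0.] t7 [np.float64(-0.002)] ang 1.3068
```

View pics/f.png

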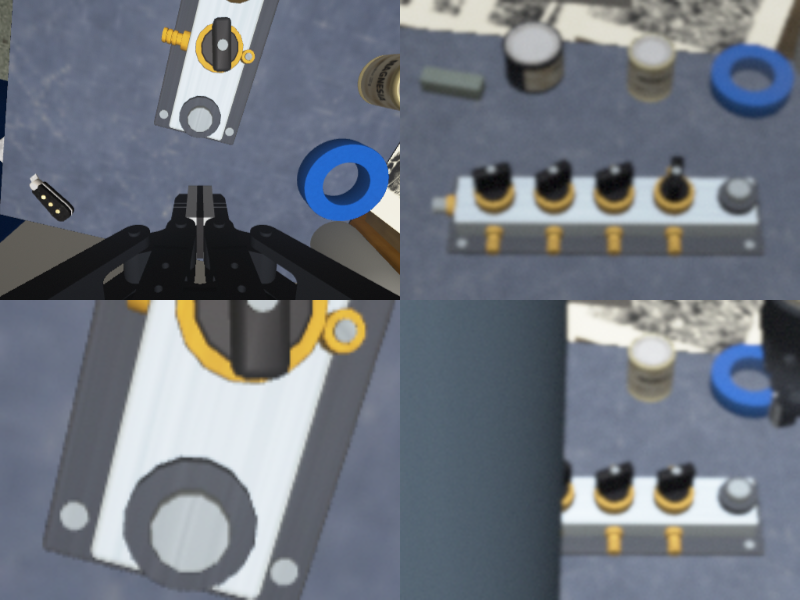

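The final view shows the cock still shut and its bar across like the others. The bleed button is out again, the tin and tape are where they were, and the robot is clear. Handing in.

```bash
python3 -c "
from plant import env
print(env.hand_in())"
```

```text
the job is handed in; nothing more can be done
None
```

The open cock is shut and snug, the bleed button has been pressed fully in and let go, and I handed the job in at about 28.6 s.

- **Cock:** It was the one beside the bleed button. I turned its handle clockwise from about 0.12 rad to 1.31 rad. The seat was met at about 1.2 rad. On release the handle sprang back about 0.03 rad, which means a load of roughly 0.18 N m while gripped and about 0.12 N m now. That is inside the snug range, though near its lower end (0.10 N m).
- **Bleed button:** It met a hard stop about 6 mm below first contact, pressed with about 18 N, and the camera showed it out again afterwards. The cock was still shut during and after the press.
- **Surroundings:** The robot was clear of everything at the end. The tape roll and the cream-rimmed tin stayed where they were. The neighbouring handle beside the cock looked unmoved, and the planned finger clearance from it was at least 7 mm. The arm blocked the last overview picture, so I did not recheck the dark-rimmed tin, the rubbing block or the two far cocks; I never took the gripper near them.

**Checks that fell short:**
- The telltale's rise was too small to read from the camera angles I had, so "snug" rests on the torque and the springback.
- My camera estimate of the button's height was about 6 mm lower than where contact was actually felt.
- A small height correction while gripping the handle briefly pushed about 15 N vertically on it. I backed it off.

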